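# Load the specimen carrier onto the pinned microscope stage

## Task

Clear the red-lidded sample pot off the microscope stage and stand it upright on the grey tray, without disturbing the white-lidded pots or the bottle. Then take the aluminium specimen carrier by its orange rib, lay it square on the stage and slide it along the slot until the socket underneath drops over the locating pin and the carrier lies flat on the grey platform. Press it down until the sprung platform is at the bottom of its travel, and finish like that: still gripping the rib and holding the platform fully down.

Things in the scene. Friction and masses are not known exactly. Their poses are not given: they have to be found in the camera images.
- stage: Loading stage of a microscope, fixed: white enamelled base 170 x 170 x 22 mm with a grey sprung platform on top. Origin: centre of the base's underside, on the table; x and y along its edges, z up.
- seat (a point): Centre of the top face of the stage's grey platform (140 x 140 mm), 38 mm above the table when up; it sinks with the platform. Axes as the stage's. A black slot, 13 mm wide and 44 mm long, runs through this point along the seat's y axis.
- pin_limit (a point): The point on the slot, 12 mm to the +y side of seat, level with the pin's top (7 mm above the platform). The fixed steel locating pin stands upright in the slot, 12 mm in diameter, 7 mm tall, its top 2.5 mm tapered to 7 mm diameter; it is at seat x = 0 and anywhere in y from -12 to +12 mm. Where is not reported: see it by camera, or find it by sliding.
- platform (a joint): How far the platform and pin are pressed down: 0 = up, 0.006 m = at the stop. A spring resists: about 7 N to start it, about 16 N in all at the stop (the carrier's weight, about 3 N, helps). It springs back when let go; so if the carrier is pushed down on the pin's top while sliding, the platform pops up when the socket drops on.
- carrier: Specimen carrier, loose, 0.3 kg: aluminium plate 120 (its x) x 100 (its y) x 14 mm with blue dishes. An orange grip rib, 60 mm long (x), 14 mm thick (y), stands on its centre from 14 to 56 mm above the underside. Under its centre: a blind round socket, 14 mm diameter, 10 mm deep, 2 mm chamfer. Origin: centre of the underside (the socket's mouth); z up. Either way round will do.
- pot: Red-lidded soil sample pot, loose: cylinder 48 mm diameter, 42 mm tall, about 80 g, standing on the platform beside the pin. Origin: centre of its underside; z up.
- tray: Grey tray on the table, fixed, 260 mm (its x) x 210 mm (its y), floor 4 mm thick, rim 10 mm above the table. Origin: centre of its underside.
- tray_free (a point): A free spot on the tray's floor with room to stand the pot: at least 50 mm clear to the nearest other pot on the tray.
- pot_a: White-lidded sample pot on the tray, 48 mm diameter, 42 mm tall, loose; leave alone. Origin: centre of its underside.
- pot_b: As pot_a.
- pot_c: As pot_a.
- bottle: Clear bottle, 60 mm diameter, 170 mm tall, standing on the table beyond the stage; leave alone. Origin: centre of its underside.

How it is judged (in metres and radians):
On the way, in this order (a step that is already met when the one before it is completed fails the run):
1. the red-lidded pot stands upright on the tray floor, released (x of pot in the frame of tray between -0.115 and 0.115 m and y of pot in the frame of tray between -0.09 and 0.09 m and z of pot in the frame of tray between 0 and 0.009 m and angle between pot's own z axis and vertical below 0.1 rad and contact force between the fingers and pot below 0.1 N and linear speed of pot below 0.02 m/s), for 0.2 s.
2. the carrier has dropped over the pin and lies flat and square on the platform (x of carrier in the frame of seat between -0.005 and 0.005 m and y of carrier in the frame of seat between -0.016 and 0.016 m and z of carrier in the frame of seat between -0.003 and 0.002 m and angle between the x axis of carrier and the x axis of seat, either way round below 0.12 rad and angle between carrier's own z axis and vertical below 0.06 rad), for 0.2 s.
At the end, for the whole second after the job is handed in: The carrier is on the pin, flat on the platform (within 2 mm), square to it (within 0.12 rad), the platform is pressed at least 4.5 mm of its 6 mm travel and kept there by the robot's fingers on the carrier (over 3 N), and the red-lidded pot stands upright on the tray floor (all of step 2 and x of pot in the frame of tray between -0.115 and 0.115 m and y of pot in the frame of tray between -0.09 and 0.09 m and z of pot in the frame of tray between 0 and 0.009 m and angle between pot's own z axis and vertical below 0.1 rad and value of joint platform above 0.0045 m and contact force between the fingers and carrier above 3 N and linear speed of carrier below 0.02 m/s and contact force between the fingers and pot below 0.1 N); the arm keeps its last pose, push and grip.
It fails at once if the white-lidded pot (pot_a) is shoved over 30 mm or tipped over (distance of pot_a from where it was at the start of the episode above 0.03 m or angle between pot_a's own z axis and vertical above 0.5 rad).
It fails at once if the white-lidded pot (pot_b) is shoved over 30 mm or tipped over (distance of pot_b from where it was at the start of the episode above 0.03 m or angle between pot_b's own z axis and vertical above 0.5 rad).
It fails at once if the white-lidded pot (pot_c) is shoved over 30 mm or tipped over (distance of pot_c from where it was at the start of the episode above 0.03 m or angle between pot_c's own z axis and vertical above 0.5 rad).
It fails at once if the clear bottle (bottle) is shoved over 30 mm or tipped over (distance of bottle from where it was at the start of the episode above 0.03 m or angle between bottle's own z axis and vertical above 0.5 rad).
It also fails if it takes over 61 s, if anything falls off the work surface, if the arm or the gripper's body presses on something with over 40 N, if the wrist force passes 120 N, or if a joint passes its speed limit or range.

## Robot

A 6-joint arm with a two-finger parallel gripper is mounted at the origin on the work surface. World frame = base frame: x ahead of the robot, y to its left, z up, the work surface at z = 0. Lengths are in mm, angles in rad, forces in N, time in s.
With the tool pointing down it reaches from about 275 to 750 mm from the base axis. Payload 10.2 kg.
Tool frame: the origin (TCP) lies between the finger pads; the fingertips stand 17 mm ahead of it and the grasp point (between the pads) lies 2 mm behind it; z points along the fingers, y is the line along which they close (so a half turn about z gives the same grasp; the last joint's range is limited). The gripper opens to 85 mm and grips with 20 to 120 N. Pads are 22 mm wide; open, the fingers measure 114 mm over their backs; the gripper's body (76 mm by 85 mm) begins 54 mm behind the grasp point. The pads swing forward as they close: fully open they stand 13 mm farther back than shut.
Start: joints at [-1.412, 0.313, 1.498, -0, 1.331, -0.223], TCP at [195.598, -487.209, 248.294] pointing down, gripper open.
Joint ranges: [-2.94, 2.94], [-0.97, 2.17], [0.19, 2.56], [-1.23, 4.37], [0.02, 3.11], [-2.88, 2.88]. Speed limits (rad/s): [2.39, 2.39, 3.01, 3.14, 3.14, 3.14].

## Interface

Orientations are given as a unit quaternion [w, x, y, z].
In Python, from rig import * gives the robot as it stands.
- The arm moves only by the tool step_arm, never from a script. Its argument "commands" is text: rows parted by semicolons, each of 7 numbers parted by spaces: the opening, from 0 (shut) to 1 (fully open), then the shift along the tool's x, y, z in cm, then the turn, a rotation vector about the tool's x, y, z in rad. In form: hand x y z rx ry rz; .... A call has 1 to 20 rows; each row is the pose to reach, as a shift and turn from the pose commanded when the call began, along the tool's axes at that moment; what a row does not reach only later rows make up. A row lasts 1/12 s, in which the tool goes at most 41.7 mm and 7.16 degrees, less where a joint would pass 70% of its speed; a pose out of reach is approached as far as the arm can. A call with a gripper value outside its range is refused whole. The fingers move at their own pace and stop on an object; "newtons" is the grip in N (left out, the last holds). Time passes only in rows, so rows that repeat a pose let the fingers close. It gives the time, the measured TCP pose, the force, the opening and the grip force at its end, in the units of the state.
- sense(): the state, without advancing time (a new reading comes with each control period).
- capture(name): name is "scene" or "top"; returns the picture (400x640x3 uint8, red, green, blue); there is no depth.
- camera_model(name): a dict with "mtx" (3x3 intrinsics, pixels), "eye" and "rotation" of the camera in the world. Camera axes: x right, y down, z forward; pixel columns grow to the right and rows downward; lengths in mm; the calibration is good to about 2 mm. A picture is of the moment at which its call begins. camera_model takes no time and is no camera call.
- finish_job(): hands the job in; it is judged then, once.
Trained networks look in the newest picture that a camera, given by its name, has taken for a name from the list of things; names that differ only in an ending like _2 or _b are one class to them, and where a whole thing is asked for, a point or a joint stands for the part that bears it (a point fixed in the world has none). Each returns a list of dicts, best first, with "score" (0 to 1); they miss things now and then, are a little off and sometimes report something else, mostly with a low value. They report only what shows in the picture. A call takes as long as a camera call.
- search_frame(camera, label): "rect" ([centre column, centre row, width, height] in pixels, round what is visible of it).
- trace(camera, label): "mask" (400x640 bool, what is visible of it) and "rect" ([centre column, centre row, width, height] in pixels, round what is visible of it).
- spot_point(camera, label): "xy" ([column, row] in pixels: a listed point, or the origin of a listed thing).
The state is a dict: "time_s": time; "joints": joint angles; "dq": joint speeds; "tau": joint torques, N m; "eef_pos": TCP position; "ee_rot": TCP orientation; "force": force on the tool from outside, world axes, zero at the start; "wrist_torque": the same for the moment, N m; "grip_width": opening from 0.0 (shut) to 1.0 (fully open); "grip_force": force on a finger pad.
Only numpy, scipy, OpenCV 4.12 (cv2) and the standard library are available. Lean on these libraries where they do the work, as an engineer would, in place of code of your own. Each camera call takes 0.05 s, during which the arm holds its last target. There are 200 camera calls.

## Working session

There is one attempt and no reset: what is moved stays moved. The work goes in short steps, Python scripts to look and compute and a tool call to move; the robot and the scene stay as the last step left them, time stands still between calls to the robot, and variables do not carry over. Pictures are saved under pics/ and viewed, at most 10 in all, crops included, and the job is handed in when it is done.

Besides the shell and the picture viewer there is one more tool, called after "Call:" as name(argument=value, ...) on one line, values as JSON. step_arm: Moves the arm, as the interface text tells. Its arguments: {"type":"object","properties":{"commands":{"type":"string"},"newtons":{"type":"number"}},"required":["commands"]}

```bash
mkdir -p pics; ls; cat > h.py <<'E'
from rig import *
import numpy as np, cv2
def ray(cam,px):
    m=camera_model(cam); K=np.array(m["mtx"]); R=np.array(m["rotation"]); e=np.array(m["eye"],float)
    if R.shape!=(3,3):
        from scipy.spatial.transform import Rotation as Q
        R=Q.from_quat(np.roll(R,-1)).as_matrix()
    d=R@np.linalg.inv(K)@np.array([px[0],px[1],1.]); return e,d
def at(cam,px,z):
    e,d=ray(cam,px); return (e+d*(z-e[2])/d[2])
def save(cam,name,crop=None,f=1):
    im=capture(cam)[:,:,::-1]
    if crop: im=im[crop[1]:crop[3],crop[0]:crop[2]]
    cv2.imwrite("pics/"+name,cv2.resize(im,None,fx=f,fy=f,interpolation=cv2.INTER_CUBIC))
E
python3 - <<'E'
from h import *
for c in("scene","top"):
    save(c,c+"0.png"); m=camera_model(c); print(c,m)
    for l,z in(("stage",0),("seat",38),("pin_limit",45),("carrier",0),("pot",38),("tray",0),("tray_free",4),("pot_a",4),("bottle",0)):
        for r in spot_point(c,l)[:4]:
            if r["score"]>.2: print(l,round(r["score"],2),np.round(r["xy"]),np.round(at(c,r["xy"],z)))
print(sense())
E
```

```text
pics
scene {'mtx': array([[460.85901127,   0.        , 326.87249971],
       [  0.        , 460.85901127, 196.90010624],
       [  0.        ,   0.        ,   1.        ]]), 'eye': array([ 870.53675611, -526.06560584, 1009.96370686]), 'rotation': array([-0.26192709,  0.92711073,  0.25755451, -0.07433413])}
stage 0.94 [324. 178.] [509.  51.   0.]
seat 0.71 [327. 171.] [520.  51.  38.]
pin_limit 0.61 [326. 166.] [513.  60.  45.]
carrier 0.95 [358. 118.] [485. 279.   0.]
pot 0.87 [293. 274.] [ 598. -228.   38.]
pot 0.72 [335. 157.] [516. 100.  38.]
pot 0.67 [237. 309.] [ 539. -358.   38.]
pot 0.65 [270. 306.] [ 596. -315.   38.]
tray 0.91 [246. 279.] [ 503. -284.    0.]
tray 0.64 [239. 258.] [ 456. -250.    0.]
tray_free 0.85 [237. 258.] [ 453. -253.    4.]
pot_a 0.87 [293. 274.] [ 588. -218.    4.]
pot_a 0.72 [335. 157.] [503. 122.   4.]
pot_a 0.67 [237. 309.] [ 527. -352.    4.]
pot_a 0.65 [270. 306.] [ 587. -308.    4.]
bottle 0.62 [445. 181.] [789. 206.   0.]
top {'mtx': array([[437.93528753,   0.        , 319.02576709],
       [  0.        , 437.93528753, 201.98761692],
       [  0
[... 893 characters left out ...]
.0, 'joints': array([-1.41237102e+00,  3.12901054e-01,  1.49771499e+00, -2.69050146e-05,
        1.33100429e+00, -2.23409809e-01]), 'dq': array([-6.29621242e-04, -2.17542409e-03, -6.91096326e-04, -2.71290177e-04,
       -9.46119633e-05, -1.03915872e-03]), 'tau': array([ 9.12320065e-04, -4.12167013e+01, -2.59893894e+01, -8.42373902e-05,
        5.10862264e-04, -1.31077024e-05]), 'eef_pos': array([ 195.6053458 , -487.19779537,  248.28798844]), 'ee_rot': array([-1.42540262e-05,  9.81829926e-01,  1.89762999e-01, -1.26111443e-05]), 'force': array([0.10445699, 0.2247781 , 0.40857972]), 'wrist_torque': array([0.00514891, 0.02038269, 0.03935174]), 'grip_force': 0.0, 'grip_width': 1.0028233893640772}
```

View pics/scene0.png

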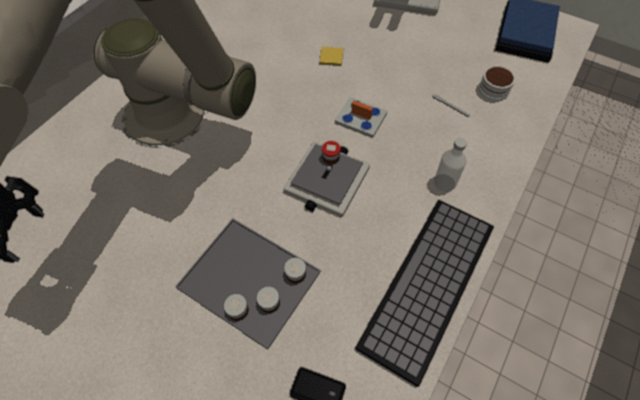

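```bash
python3 - <<'E'
from h import *
save("top","topc.png",(150,90,500,300),2.2)
from scipy.spatial.transform import Rotation as Q
print(Q.from_quat([0.98183,0.18976,0,0]).as_matrix().round(3))
im=capture("top")
hsv=cv2.cvtColor(im,cv2.COLOR_RGB2HSV)
for n,lo,hi in(("orange",(5,120,100),(22,255,255)),("red",(0,130,60),(4,255,255))):
    m=cv2.inRange(hsv,lo,hi); k,l,s,c=cv2.connectedComponentsWithStats(m)
    for i in range(1,k):
        if s[i,4]>40: print(n,s[i],c[i],cv2.minAreaRect(np.argwhere(l==i)[:,::-1].astype(np.float32)))
for l in("stage","carrier","tray"):
    for r in trace("top",l)[:1]:
        pts=np.argwhere(r["mask"])[:,::-1].astype(np.float32)
        z={"stage":30,"carrier":14,"tray":8}[l]
        w=np.array([at("top",p,z)[:2] for p in pts],np.float32)
        print(l,r["score"],cv2.minAreaRect(w))
        cv2.imwrite("pics/m_%s.png"%l,r["mask"]*255)
E
```

```text
[[ 0.928  0.373  0.   ]
 [ 0.373 -0.928  0.   ]
 [ 0.     0.    -1.   ]]
orange [193 224   7  24 156] [195.8525641  235.86538462] ((196.0, 235.5), (23.0, 6.0), 90.0)
red [ 613  177   27   69 1048] [628.30152672 210.89980916] ((626.0, 211.0), (68.0, 26.0), 90.0)
red [264 220  20  20 234] [273.77350427 229.6965812 ] ((273.5, 229.5), (19.0, 19.0), 90.0)Traceback (most recent call last):
  File "<stdin>", line 15, in <module>
  File "h.py", line 10, in at
    e,d=ray(cam,px); return (e+d*(z-e[2])/d[2])
        ~~~^^^^^^^^
  File "h.py", line 4, in ray
    m=camera_model(cam); K=np.array(m["mtx"]); R=np.array(m["rotation"]); e=np.array(m["eye"],float)
ValueError: time passes only in moves, steps and waits
```

View pics/topc.png

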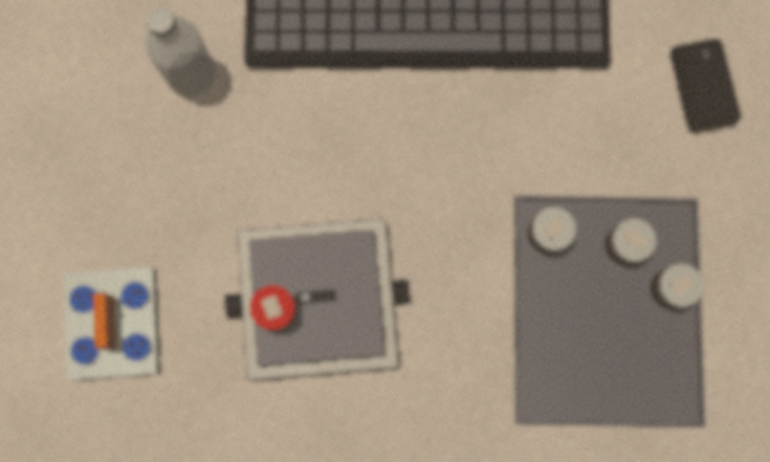

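The scene view shows the red pot on the stage at about (332,152), the carrier at (360,115), and the tray at (248,280) with white pots along its far and right edges. The top crop shows the red pot at the slot's left end, the pin just right of it at crop (305,297), and the slot's right end at crop (335,295).

```bash
cat > h.py <<'E'
from rig import *
import numpy as np, cv2
from scipy.spatial.transform import Rotation as Q
C={c:camera_model(c) for c in("scene","top")}
def at(cam,px,z):
    m=C[cam]; R=Q.from_quat(np.roll(m["rotation"],-1)).as_matrix()
    px=np.atleast_2d(np.array(px,float)); h=np.c_[px,np.ones(len(px))]
    d=h@np.linalg.inv(m["mtx"]).T@R.T
    return m["eye"]+d*((z-m["eye"][2])/d[:,2])[:,None]
def tool(p,s=None):
    s=s or sense(); R=Q.from_quat(np.roll(s["ee_rot"],-1)).as_matrix()
    return R.T@(np.array(p,float)-s["eef_pos"])/10
def yaw(s=None):
    s=s or sense(); R=Q.from_quat(np.roll(s["ee_rot"],-1)).as_matrix(); return np.arctan2(R[1,1],R[0,1])
def save(cam,name,crop=None,f=1):
    im=capture(cam)[:,:,::-1]
    if crop: im=im[crop[1]:crop[3],crop[0]:crop[2]]
    cv2.imwrite("pics/"+name,cv2.resize(im,None,fx=f,fy=f,interpolation=cv2.INTER_CUBIC))
E
cat > m.py <<'E'
from h import *
im=capture("top"); hsv=cv2.cvtColor(im,cv2.COLOR_RGB2HSV)
def rect(m,z,n):
    k,l,s,c=cv2.connectedComponentsWithStats(m.astype(np.uint8)); i=1+np.argmax(s[1:,4])
    cs,_=cv2.findContours((l==i).astype(np.uint8),0,1); w=at("top",cs[0][:,0],z)[:,:2].astype(np.float32)
    print(n,s[i,4],cv2.minAreaRect(w))
rect(cv2.inRange(hsv,(5,120,100),(22,255,255))*(np.arange(640)<240),56,"rib")
for l,z in(("stage",22),("carrier",14),("tray",8)):
    for r in trace("top",l)[:1]: rect(r["mask"],z,l)
print("red",at("top",(273.7,229.6),80)); print("red scene",at("scene",(331.5,150),80))
print("pin",at("top",(288.8,224.8),45),"slot end",at("top",(302.3,223.9),38))
# platform: grey inside stage
g=im[215:240,255:330].astype(int); 
np.set_printoptions(linewidth=250); print(im[222:228,280:310].mean(2).round().astype(int))
print("tool dirs R: yaw of y axis",yaw())
E
python3 m.py
```

```text
rib 157 ((490.5682067871094, 276.3737487792969), (55.158714294433594, 14.263306617736816), 2.4836268424987793)
stage 4413 ((519.98828125, 45.908931732177734), (169.17369079589844, 202.4241180419922), 4.457754611968994)
carrier 2071 ((491.4093933105469, 277.5304260253906), (123.33724212646484, 104.59915924072266), 4.663908004760742)
tray 7768 ((509.2537841796875, -282.72064208984375), (214.04403686523438, 260.4899597167969), 89.10138702392578)
red [[502.77975908  89.57782262  80.        ]]
red scene [[510.88061311  87.58843921  80.        ]]
pin [[517.32611649  56.96170163  45.        ]] slot end [[520.2308917   24.69938185  38.        ]]
[[104 113 113 114 104 101 101 106 111 106 104  95  87  86  83  81  83  81  79  76  78  80  92 107 110 113 113 116 117 113]
 [103 102 109 107  99  87  96 109 116 113 100  85  74  70  69  67  66  68  68  67  68  72  88 103 116 114 116 115 114 114]
 [ 98 100  99  97  83  79  96 117 132 126 111  83  68  66  63  63  65  65  64  59  66  67  85 103 112 113 111 114 113 114]
 [ 97  95  93  82  74  75  94 118 131 129 110  84  70  64  64  63  70  67  68  71  71  77  86 102 111 115 113 115 113 112]
 [ 98  93  90  81  71  66  81 104 115 115  99  84  69  71  72  74  74  75  79  82  80  85  96 106 115 117 114 114 114 112]
 [ 91  98  88  82  74  65  74  89 100  99  91  84  86  90  92  93  92  95  97  96 101 100 107 110 112 116 113 114 113 116]]
tool dirs R: yaw of y axis -1.1890005643753245
```

Call:
step_arm(commands="1 50.1 -42 9 0 0 .32;1 50.1 -42 9 0 0 .32;1 50.1 -42 9 0 0 .32;1 50.1 -42 9 0 0 .32;1 50.1 -42 9 0 0 .32;1 50.1 -42 9 0 0 .32;1 50.1 -42 9 0 0 .32;1 50.1 -42 9 0 0 .32;1 50.1 -42 9 0 0 .32;1 50.1 -42 9 0 0 .32;1 50.1 -42 9 0 0 .32;1 50.1 -42 9 0 0 .32;1 50.1 -42 9 0 0 .32;1 50.1 -42 9 0 0 .32;1 50.1 -42 9 0 0 .32;1 50.1 -42 9 0 0 .32;1 50.1 -42 9 0 0 .32;1 50.1 -42 9 0 0 .32;1 50.1 -42 9 0 0 .32;1 50.1 -42 9 0 0 .32", newtons=30)

```text
time_s: 3.02
eef_pos: [503.8, 88.2, 158.6]
ee_rot: [0.0, 1.0, 0.03, 0.0]
force: [-0.1, 0.7, -0.1]
grip_width: 1.0
grip_force: 0.0
```

```bash
python3 - <<'E'
from h import *
save("scene","s1.png",(250,90,450,230),4)
s=sense(); print(s["time_s"],s["eef_pos"],yaw(s),s["joints"].round(2)); print(tool((504,89,68),s))
E
```

```text
3.0667 [503.86639992  88.13897897 158.62652087] -1.5106134428571376 [-0.06  0.37  1.66 -0.    1.11  1.45]
[ 0.01547415 -0.08673788  9.06264266]
```

View pics/s1.png

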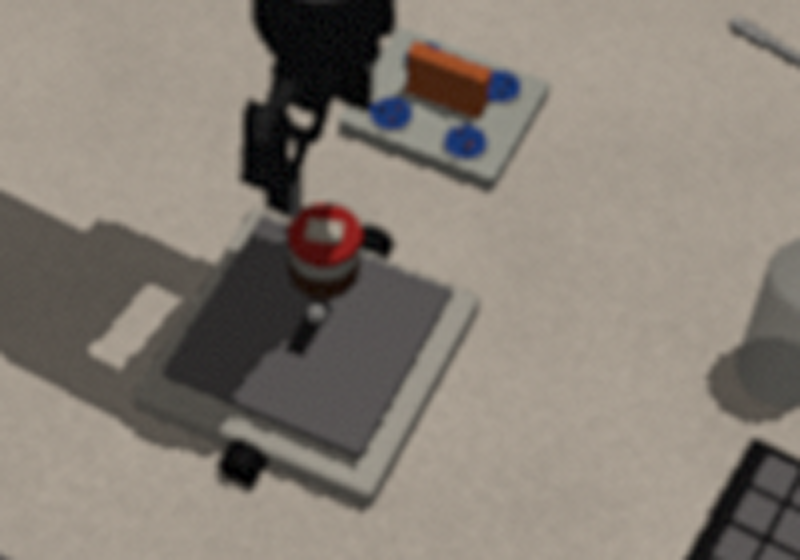

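The crop shows the pot's lid at crop (325,232), the pin at (317,312), and the gripper above and behind the pot at about (280,150). I'll check that offset by projection.

```bash
python3 - <<'E'
from h import *
m=C["scene"];R=Q.from_quat(np.roll(m["rotation"],-1)).as_matrix()
for P in((504,88,158.6),(504,88,142),(505,90,80),(504,45.,150),(504,131.,150)):
    q=m["mtx"]@R.T@(np.array(P)-m["eye"]); q=q[:2]/q[2]; print(P,((q-[250,90])*4).round())
print(at("scene",(331.2,148),80),at("scene",(329.3,168),45))
E
```

```text
(504, 88, 158.6) [317. 154.]
(504, 88, 142) [317. 172.]
(505, 90, 80) [320. 234.]
(504, 45.0, 150) [280. 212.]
(504, 131.0, 150) [353. 117.]
[[506.97813087  92.65074181  80.        ]] [[522.03512429  58.2733042   45.        ]]
```

Call:
step_arm(commands="1 .1 -.25 4 0 0 0;1 .1 -.25 7 0 0 0;1 .1 -.25 9 0 0 0;1 .1 -.25 9 0 0 0;1 .1 -.25 9 0 0 0;0.2 .1 -.25 9 0 0 0;0.2 .1 -.25 9 0 0 0;0.2 .1 -.25 9 0 0 0;0.2 .1 -.25 9 0 0 0;0.2 .1 -.25 9 0 0 0;0.2 .1 -.25 9 0 0 0;0.2 .1 -.25 9 0 0 0;0.2 .1 -.25 9 0 0 0")

```text
time_s: 4.15
eef_pos: [505.5, 91.7, 69.5]
ee_rot: [0.0, 1.0, 0.031, 0.001]
force: [-0.7, -0.7, 6.0]
grip_width: 0.551
grip_force: 33.7
```

Call:
step_arm(commands="0.2 0 0 -4 0 0 0;0.2 0 0 -8 0 0 0;0.2 -.8 4 -8 0 0 0;0.2 -1.6 8 -8 0 0 0;0.2 -2.4 12 -8 0 0 0;0.2 -3.2 16 -8 0 0 0;0.2 -4.2 20 -8 0 0 0;0.2 -5.2 24 -8 0 0 0;0.2 -6.2 28 -8 0 0 0;0.2 -7.2 32 -6 0 0 0;0.2 -7.6 35 -4 0 0 0;0.2 -7.6 35 -1 0 0 0;0.2 -7.6 35 1.5 0 0 0;0.2 -7.6 35 2.5 0 0 0;0.2 -7.6 35 3 0 0 0;0.2 -7.6 35 3.1 0 0 0;0.2 -7.6 35 3.1 0 0 0")

```text
time_s: 5.57
eef_pos: [451.3, -262.4, 38.4]
ee_rot: [0.001, 1.0, 0.031, 0.001]
force: [-0.1, -0.3, -0.7]
grip_width: 0.552
grip_force: 33.2
```

```bash
python3 - <<'E'
from h import *
save("scene","s2.png",(160,90,460,340),2.6)
s=sense(); print(s["time_s"],s["eef_pos"],s["force"],s["grip_width"])
E
```

```text
5.6167 [ 451.40301415 -262.47080702   38.66719421] [ 0.59761634  0.01603137 -0.30022795] 0.5508023680813514
```

View pics/s2.png

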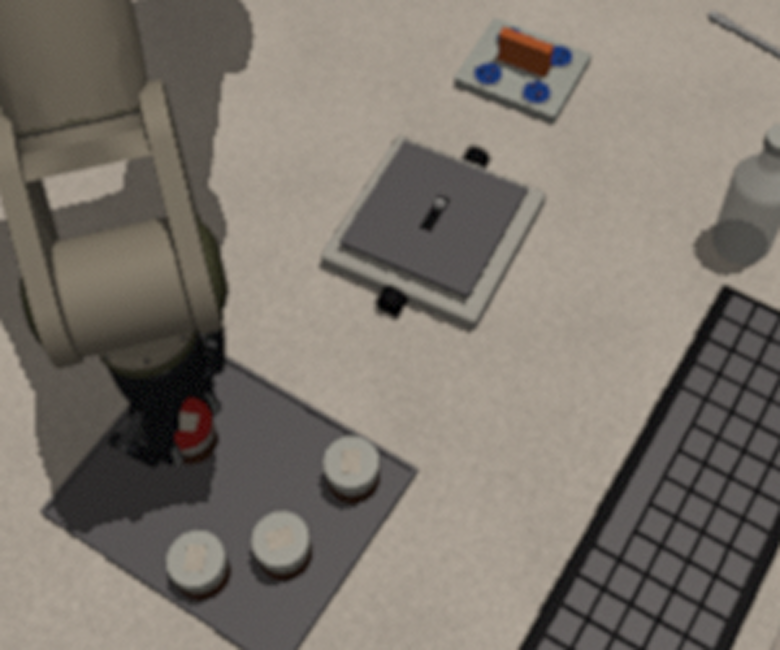

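The pot, held upright, is over the free left part of the tray at crop (193,428). The white pots are untouched. The stage is clear, with the pin near the slot's +y end at crop (440,205).

Call:
step_arm(commands="0.2 0 0 .2 0 0 0;0.2 0 0 .3 0 0 0;0.2 0 0 .3 0 0 0;1 0 0 .3 0 0 0;1 0 0 .3 0 0 0;1 0 0 .3 0 0 0;1 0 0 .3 0 0 0;1 0 0 .3 0 0 0;1 0 0 -2 0 0 0;1 0 0 -6 0 0 0;1 0 0 -10 0 0 0;1 0 0 -14 0 0 0;1 0 0 -14 0 0 0")

```text
time_s: 6.7
eef_pos: [452.8, -264.1, 184.7]
ee_rot: [0.004, 0.999, 0.031, 0.005]
force: [0.1, 0.2, 1.1]
grip_width: 0.997
grip_force: 0.0
```

```bash
cat > n.py <<'E'
from h import *
im=capture("top"); hsv=cv2.cvtColor(im,cv2.COLOR_RGB2HSV)
st=im[180:275,240:345]; cv2.imwrite("pics/s3.png",cv2.resize(st[:,:,::-1],None,fx=6,fy=6,interpolation=cv2.INTER_CUBIC))
m=C["top"];R=Q.from_quat(np.roll(m["rotation"],-1)).as_matrix()
def rect(k,z,n):
    cs,_=cv2.findContours(k,0,1); c=max(cs,key=cv2.contourArea); w=at("top",c[:,0],z)[:,:2].astype(np.float32)
    print(n,cv2.contourArea(c),cv2.minAreaRect(w))
g=cv2.cvtColor(im,cv2.COLOR_RGB2GRAY).astype(int)
k=np.zeros((400,640),np.uint8); k[195:255,255:332]=(g[195:255,255:332]<135)*255; k=cv2.morphologyEx(k,cv2.MORPH_OPEN,np.ones((7,7)))
rect(k,38,"platform")
k=np.zeros((400,640),np.uint8); k[210:240,270:320]=(g[210:240,270:320]<85)*255; rect(k,38,"slot")
k=np.zeros((400,640),np.uint8); s=np.s_[200:270,170:226]
k[s]=((hsv[...,1][s]<40)&(g[s]>140)|(hsv[...,0][s]>95)&(hsv[...,1][s]>80)|(hsv[...,0][s]<16)&(hsv[...,1][s]>150))*255; rect(cv2.morphologyEx(k,cv2.MORPH_CLOSE,np.ones((5,5))),14,"carrier")
for l,z in(("pin_limit",45),("seat",38),("carrier",14)):
    for r in spot_point("top",l)[:1]: print(l,r["score"],at("top",r["xy"],z))
for r in spot_point("scene","carrier")[:1]: print(at("scene",r["xy"],0))
hs=cv2.cvtColor(capture("scene"),cv2.COLOR_RGB2HSV)
k=np.zeros((400,640),np.uint8);k[95:125,340:385]=cv2.inRange(hs,(3,140,150),(20,255,255))[95:125,340:385]
print("rib scene bbox",cv2.boundingRect(k))
s=sense(); print(s["time_s"],s["eef_pos"],yaw(s),s["grip_width"])
print("to carrier",tool((491,277,60),s))
E
python3 n.py
```

```text
platform 3143.5 ((517.4808959960938, 44.95341491699219), (140.0631103515625, 139.5444793701172), 5.214253902435303)
slot 30.0 ((519.96630859375, 38.77707290649414), (9.740307807922363, 21.87728500366211), 0.09936221688985825)
carrier 1859.0 ((490.78228759765625, 278.0632629394531), (119.7039794921875, 98.80894470214844), 2.7299726009368896)
pin_limit 0.93 [[519.01548442  58.90984002  45.        ]]
seat 0.85 [[522.36983079  55.5460577   38.        ]]
carrier 0.81 [[502.23261928 278.84184783  14.        ]]
[[492.5051505  284.50768599   0.        ]]
rib scene bbox (353, 101, 19, 8)
7.0 [ 450.17145933 -261.85355553  175.77298628] -1.5090223822563154 1.001377786057107
to carrier [  7.42577478 -53.50545879  11.67727847]
```

View pics/s3.png

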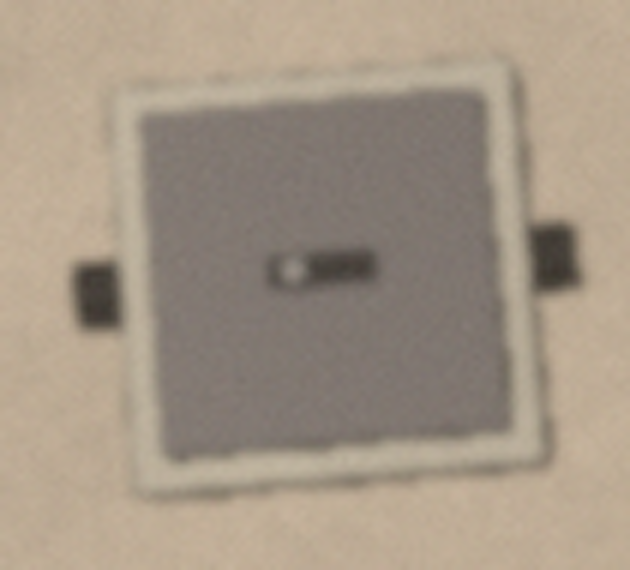

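The crop shows the slot spanning crop x 265–378 at y 267, with the pin at (291,270). That puts the pin about 12 mm to the +y side of the seat. The stage's yaw is about 0.085.

Call:
step_arm(commands="1 .7 -4 0 0 0 0;1 1.4 -8 0 0 0 0;1 2 -12 0 0 0 0;1 2.6 -16 0 0 0 0;1 3.2 -20 0 0 0 0;1 3.8 -24 0 0 0 0;1 4.4 -28 0 0 0 0;1 5 -32 0 0 0 0;1 5.6 -36 0 0 0 0;1 6.2 -40 0 0 0 0;1 6.8 -44 0 0 0 0;1 7.2 -48 0 0 0 0;1 7.4 -51.5 3 0 0 0.01;1 7.4 -53.5 6 0 0 .01;1 7.4 -53.5 7 0 0 .01;1 7.4 -53.5 7 0 0 .01")

```text
time_s: 8.33
eef_pos: [489.4, 276.5, 103.3]
ee_rot: [0.001, 1.0, 0.027, -0.004]
force: [0.7, -0.9, -0.4]
grip_width: 1.001
grip_force: 0.0
```

```bash
python3 - <<'E'
from h import *
save("scene","s4.png",(160,60,460,310),2.6)
s=sense(); print(s["time_s"],s["eef_pos"],yaw(s),tool((491,277.5,37),s))
m=C["scene"];R=Q.from_quat(np.roll(m["rotation"],-1)).as_matrix()
for P in((491,277.5,56),(520,279,56),(462,276,56),(517.5,58,45)):
    q=m["mtx"]@R.T@(np.array(P)-m["eye"]); q=q[:2]/q[2]; print(P,((q-[160,60])*2.6).round())
E
```

```text
8.3833 [490.70069384 275.94214392 105.701996  ] -1.5183783282192669 [ 0.06314399 -0.16218095  6.86982662]
(491, 277.5, 56) [521. 118.]
(520, 279, 56) [546. 128.]
(462, 276, 56) [497. 108.]
(517.5, 58, 45) [436. 279.]
```

View pics/s4.png

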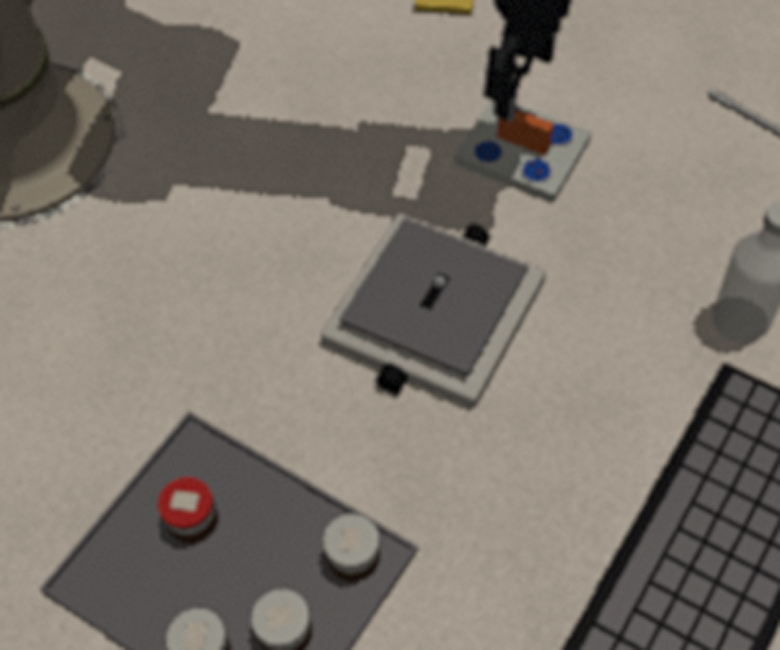

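The pot stands upright on the tray at crop (187,505). The gripper is above the rib, which is at crop (527,120) and close to the predicted spot. The pin is at crop (440,279).

Call:
step_arm(commands="1 .1 -.15 3.5 0 0 0;1 .1 -.15 6 0 0 0;1 .1 -.15 6.8 0 0 0;1 .1 -.15 6.8 0 0 0;1 .1 -.15 6.8 0 0 0;0 .1 -.15 6.8 0 0 0;0 .1 -.15 6.8 0 0 0;0 .1 -.15 6.8 0 0 0;0 .1 -.15 6.8 0 0 0;0 .1 -.15 6.8 0 0 0;0 .1 -.15 6.8 0 0 0;0 .1 -.15 6.8 0 0 0;0 .1 -.15 6.8 0 0 0;0 .1 -.15 6.8 0 0 0;0 .1 -.15 6.8 0 0 0", newtons=80)

```text
time_s: 9.63
eef_pos: [492.6, 278.0, 39.8]
ee_rot: [-0.0, 1.0, 0.026, 0.0]
force: [-1.5, 1.0, 5.8]
grip_width: 0.152
grip_force: 78.9
```

Call:
step_arm(commands="0 0 0 -3 0 0 0;0 0 0 -6 0 0 0;0 0 0 -6.5 0 0 0;0 .2 3 -6.5 0 0 0;0 .5 6 -6.5 0 0 -.01;0 .8 9 -6.5 0 0 -.02;0 1 12 -6.5 0 0 -.03;0 1.2 15 -6.5 0 0 -.03;0 1.4 18 -6.5 0 0 -.03;0 1.5 20 -6.5 0 0 -.03;0 1.55 21.5 -6.5 0 0 -.03;0 1.55 22 -6 0 0 -.03;0 1.55 22 -5.5 0 0 -.03;0 1.55 22 -5.5 0 0 -.03;0 1.55 22 -5.5 0 0 -.03")

```text
time_s: 10.88
eef_pos: [518.6, 59.9, 93.4]
ee_rot: [-0.0, 0.999, 0.041, -0.001]
force: [1.2, -0.9, -4.2]
grip_width: 0.144
grip_force: 79.3
```

```bash
python3 - <<'E'
from h import *
s=sense(); print(s["time_s"],s["eef_pos"],yaw(s),s["force"],s["wrist_torque"],s["grip_width"])
a=capture("top");b=capture("scene")
o=np.hstack([cv2.resize(a[170:285,230:355],(400,368)),cv2.resize(b[90:220,260:400],(396,368))])
cv2.imwrite("pics/s5.png",o[:,:,::-1])
m=C["scene"]
for c,z in(("top",50+s["eef_pos"][2]*0),("scene",50)):
    for r in spot_point(c,"carrier")[:1]: print(c,r["score"],r["xy"],at(c,r["xy"],s["eef_pos"][2]-38))
E
```

```text
10.8833 [518.64843081  59.94805418  93.40816439] -1.4880201228632461 [ 1.15693001 -0.85472224 -4.2009462 ] [-0.00889281  0.02613763 -0.01419269] 0.14420593848181398
scene 0.79 [327.5, 164.0] [[515.48123652  60.27022116  55.40816439]]
```

View pics/s5.png

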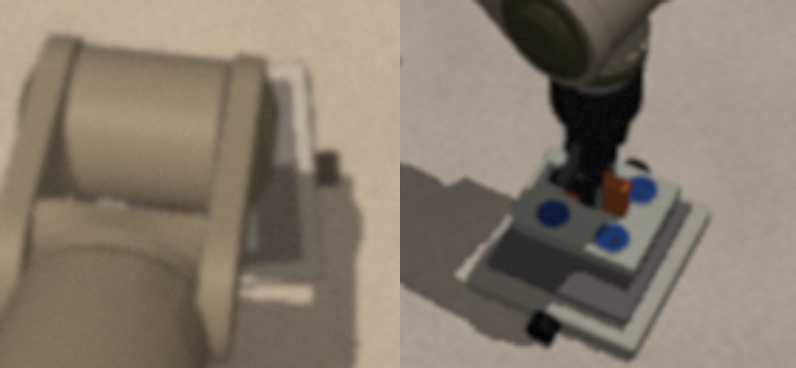

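The carrier is held level over the platform, centred at about (328,164) in the scene image. Now I'll lower it onto the pin and watch the force.

Call:
step_arm(commands="0 0 0 .5 0 0 0;0 0 0 .9 0 0 0;0 0 0 1.1 0 0 0;0 0 0 1.3 0 0 0;0 0 0 1.3 0 0 0;0 0 0 1.3 0 0 0")

```text
time_s: 11.58
eef_pos: [519.2, 58.9, 81.2]
ee_rot: [-0.0, 0.999, 0.041, -0.0]
force: [-1.0, 0.9, -3.7]
grip_width: 0.152
grip_force: 79.3
```

Call:
step_arm(commands="0 0 0 .2 0 0 0;0 0 0 .4 0 0 0;0 0 0 .5 0 0 0;0 0 0 .5 0 0 0;0 0 0 .5 0 0 0")

```text
time_s: 12.0
eef_pos: [519.4, 58.9, 76.8]
ee_rot: [0.0, 0.999, 0.041, 0.0]
force: [-1.9, -0.9, 4.4]
grip_width: 0.151
grip_force: 80.4
```

Call:
step_arm(commands="0 0 0 .1 0 0 0;0 0 0 .2 0 0 0;0 0 0 .3 0 0 0;0 0 0 .3 0 0 0;0 0 0 .3 0 0 0")

```text
time_s: 12.42
eef_pos: [519.5, 58.9, 74.0]
ee_rot: [0.0, 0.999, 0.041, 0.0]
force: [-4.0, -0.8, 8.6]
grip_width: 0.153
grip_force: 80.9
```

```bash
python3 - <<'E'
from h import *
save("scene","s6.png",(260,90,400,220),4.5)
s=sense(); print(s["time_s"],s["eef_pos"],yaw(s),s["force"],s["wrist_torque"])
E
```

```text
12.4667 [519.45446997  58.87806229  74.07219327] -1.488959659060016 [-4.6075552  -1.78452735  9.29095675] [-0.09591177  0.63761922  0.01038535]
```

View pics/s6.png

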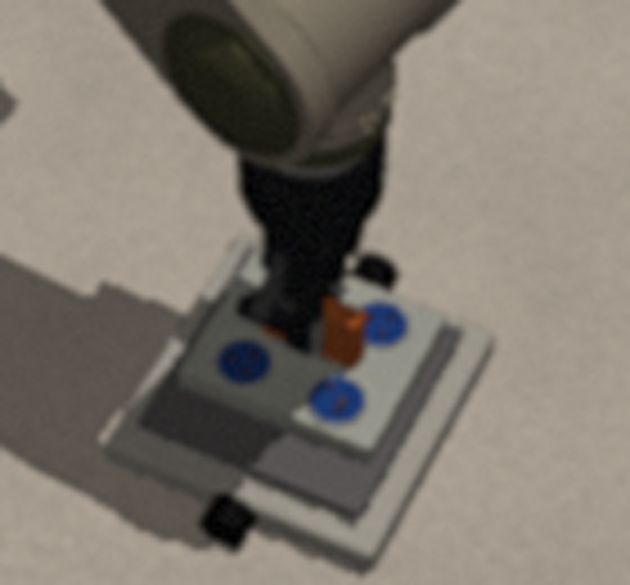

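The carrier looks flat and square on the platform. Heights and forces agree with it being seated, but the −4.6 N sideways load says it sits about 1 mm too far in +x, so I'll ease that before pressing.

Call:
step_arm(commands="0 -.05 0 0 0 0 0;0 -.1 0 0 0 0 0;0 -.12 0 0 0 0 0;0 -.12 0 0 0 0 0")

```text
time_s: 12.8
eef_pos: [519.4, 58.8, 74.6]
ee_rot: [0.0, 0.999, 0.041, 0.002]
force: [1.5, -0.0, 8.1]
grip_width: 0.148
grip_force: 81.1
```

Call:
step_arm(commands="0 0.02 0 .1 0 0 0;0 0.02 0 .2 0 0 0;0 0.02 0 .3 0 0 0;0 0.02 0 .4 0 0 0;0 0.02 0 .45 0 0 0;0 0.02 0 .45 0 0 0;0 0.02 0 .45 0 0 0")

```text
time_s: 13.38
eef_pos: [519.5, 58.9, 71.7]
ee_rot: [0.0, 0.999, 0.041, 0.002]
force: [-8.1, 0.1, 27.0]
grip_width: 0.149
grip_force: 84.1
```

Call:
step_arm(commands="0 -.06 0 0 0 0 0;0 -.08 0 0 0 0 0;0 -.08 0 0 0 0 0;0 -.08 0 0 0 0 0;0 -.08 0 0 0 0 0")

```text
time_s: 13.8
eef_pos: [519.4, 58.8, 71.7]
ee_rot: [0.0, 0.999, 0.041, 0.003]
force: [-3.1, 2.0, 23.5]
grip_width: 0.151
grip_force: 83.5
```

```bash
python3 - <<'E'
from h import *
save("scene","s7.png",(290,130,380,220),6)
s=sense(); print(s["time_s"],s["eef_pos"],yaw(s),s["force"],s["wrist_torque"],s["grip_width"],s["grip_force"],s["ee_rot"])
E
```

```text
13.85 [519.42215994  58.86212927  71.69129175] -1.4888698001350984 [-2.94701287  2.02347205 24.53591325] [ 0.30147457  0.88969928 -0.02777891] 0.15528538637594325 83.48024725914001 [2.68621761e-04 9.99156619e-01 4.09527801e-02 2.97451855e-03]
```

View pics/s7.png

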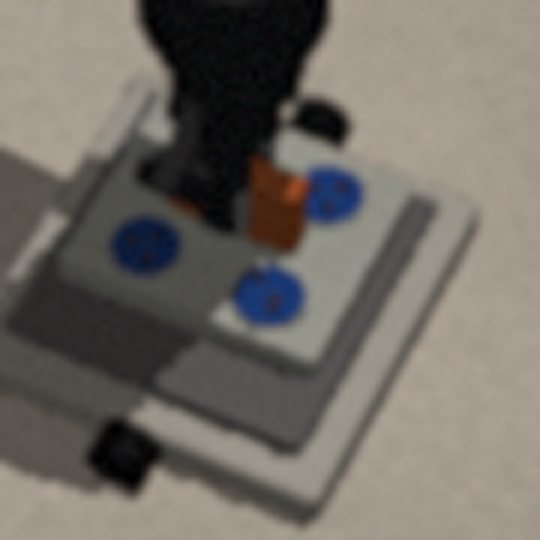

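The picture shows the carrier flat and square and the platform sunk into the base. The TCP height of 71.7 mm, at 24 N, matches the expected height with the carrier seated and the platform at its stop.

```bash
python3 -c "
from rig import *
print(finish_job())"
```

```text
the job is handed in; nothing more can be done
None
```

I handed the job in at about 14 s of the 61 s limit; the interface returned no verdict. The red-lidded pot stands upright on the tray. By height, force and pictures, the carrier is seated on the pin, and I'm still gripping the rib and holding the platform at its stop with about 24 N.

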